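Find the soft presser spring

TASK

One of the three overlocker presser springs standing on the rubber mat has gone soft, though all three look alike. Going along the row from the robot's left to its right, press each spring's tip button down fully onto its stop and hold it there for half a second to feel how stiff it is, never with more than 20 N. Then stand the bracket with the soft spring upright on its foot in the red tray and let it go, leaving the two good brackets standing on the mat and everything else where it is.

Things in the scene. Friction and masses are not known exactly. Their poses are not given: they have to be found in the camera images.
- bracket_a: one of three look-alike loose brackets, about 0.36 kg. Origin: centre of the foot's underside, x along the foot towards the spring's free tip, z up. Foot 136 x 36 x 6 mm; at its rear a block (x -60 to -24 mm, 30 mm wide) rises with the dark clamp plate to 40.5 mm, screw heads to 44.5 mm: grip here, across the 30 mm. The names do not tell which is soft; places are shuffled
- bracket_b: second bracket, same as bracket_a. The steel leaf spring (16 mm wide, 2.5 mm thick) is clamped on the rear block with its top face 34.5 mm above the foot's underside and reaches free to x = +58 mm; at x = +50 mm it carries a brass rivet button 10 mm wide and 3.5 mm high, and below that a brass stop screw stands on the foot
- bracket_c: third bracket, same as bracket_a
- bracket_a_tip (a point): top of the brass button near the free end of the leaf spring of bracket_a (x = +50 mm, z = 38 mm in the bracket's frame when unpressed): press here, straight down. The stop screws are set differently: the tip meets its stop 8.5 to 11.5 mm down
- bracket_b_tip (a point): the same point on bracket_b. For all: the force grows evenly with travel, for a good spring by 0.9 to 1.0 N per mm (9 to 10 N on just reaching the stop), for the soft one by under 0.5 N per mm (about 4.5 N on just reaching the stop); against the stop it then climbs steeply
- bracket_c_tip (a point): the same point on bracket_c
- leaf_a (a joint): bending of the leaf spring of bracket_a, rad: 0 unpressed, 0.13 to 0.18 at its stop; it turns about a line 10 mm out of the clamp, 64 mm from the tip point
- leaf_b (a joint): bending of the leaf spring of bracket_b, same
- leaf_c (a joint): bending of the leaf spring of bracket_c, same
- mat: flat black rubber mat, fixed, 190 x 460 x 3 mm; the brackets stand on it, spaced about 140 mm. Origin: centre of its underside, long side along its y axis; its +y end is at the robot's left
- tray: open red plastic tray, fixed, 210 (x) x 140 (y) x 36 mm high outside, walls 4 mm, floor 4 mm thick. Origin: centre of its underside. It stands at the left or the right of the mat
- cone_stand: wooden stand 160 x 120 x 16 mm with an orange and a blue thread cone, 128 mm high in all, fixed, on the other side of the mat from the tray. Origin: centre of its underside. Not needed
- screwdriver: loose screwdriver, 190 mm, lying beyond the mat; leave alone
- oil_bottle: loose oil bottle with a red cap, 44 mm wide, 110 mm high, beyond the mat; origin at the centre of its underside; leave alone
- bobbin: loose steel bobbin, 21 mm wide, 11 mm high, beyond the mat; leave alone
Not all that is in view belongs to the job. Leave any pink or turquoise look-alike of the bracket_b alone.

How it is judged:
By the outcome, as a careful person would: the job done as asked, in the order asked, and still so for the second after the job is handed in, with the robot touching nothing.
It also fails if it takes over 59 s, if anything falls off the work surface, if the arm or the gripper's body presses on something with over 40 N, if the wrist force passes 120 N, or if a joint passes its speed limit or range.

ROBOT

A 6-joint arm with a two-finger parallel gripper is mounted at the origin on the work surface. World frame = base frame: x ahead of the robot, y to its left, z up, the work surface at z = 0. Lengths are in m, angles in rad, forces in N, time in s.
With the tool pointing down it reaches from about 0.4 to 0.825 m from the base axis. Payload 7 kg.
Tool frame: the origin (TCP) lies at the very end of the fingers, on their centre line; the grasp point (between the pads) lies 19 mm behind it; z points along the fingers, y is the line along which they close (so a half turn about z gives the same grasp; the last joint's range is limited). The gripper opens to 88 mm and grips with 3 to 60 N. Pads are 19 mm wide; open, the fingers measure 130 mm over their backs; the gripper's body (78 mm by 193 mm) begins 47 mm behind the grasp point.
Start: joints at [1.421, 0.359, 0.012, 0, -1.224, -0.288], TCP at [0.286, 0.611, 0.227] pointing down, gripper open.
Joint ranges: [-3.07, 3.07], [-1.43, 2.12], [-1.02, 1.25], [-3.03, 1.67], [-3.05, -0], [-3.03, 3.03]. Speed limits (rad/s): [2.39, 2.39, 3.01, 3.14, 3.14, 3.14].

INTERFACE

Orientations are given as [roll, pitch, yaw] about the fixed x, y, z axes, in that order (R = Rz(yaw) Ry(pitch) Rx(roll)).
In Python, from station import arm, grab_frame gives the robot as it stands.
- The arm moves only by the tool jog_arm, never from a script. Its argument "deltas" is a list that holds one entry, the list of rows, each a list of 4 numbers: the shift along the tool's x, y, z in units of 60 mm (1.0 is 60 mm), then the turn about the tool's z in units of 5 degrees (1.0 is 5 degrees). A call has 1 to 8 rows; each row is the pose to reach, as a shift and turn from the pose commanded when the call began, along the tool's axes at that moment; what a row does not reach only later rows make up. A row lasts 1/8 s, in which the tool goes at most 62.5 mm and 10.7 degrees, less where a joint would pass 70% of its speed; a pose out of reach is approached as far as the arm can. A call with a gripper value outside its range is refused whole. "grip" is the finger opening in mm, from 0 to 87.6, set as the call begins (left out, the last holds). The fingers move at their own pace and stop on an object; "squeeze" is the grip in N (left out, the last holds). Time passes only in rows, so rows that repeat a pose let the fingers close. It gives the time, the measured TCP pose, the force, the opening and the grip force at its end, in the units of the state.
- arm.get_state(): the state, without advancing time (a new reading comes with each control period).
- grab_frame(name): name is "scene" or "top" or "wrist"; returns a dict with "img" (420x560x3 uint8, red, green, blue), "vfov" (degrees; the focal length in pixels is half the picture's height over the tangent of half this angle, whatever the lens; pixels are square), "cx", "cy" (the principal point, pixels), "xyz" and "rotation" of the camera in the world. Camera axes: x right, y down, z forward; pixel columns grow to the right and rows downward; lengths in m; the calibration is good to about 2 mm. A picture is of the moment at which its call begins. There is no depth.
- arm.job_done(): hands the job in; it is judged then, once.
The state is a dict: "t": time; "q": joint angles; "qd": joint speeds; "joint_efforts": joint torques, N m; "eef_pos": TCP position; "ee_rot": TCP orientation; "force": force on the tool from outside, world axes, zero at the start; "moment": the same for the moment, N m; "width": finger opening in m; "gripper_force": force on a finger pad.
Only numpy, scipy, OpenCV 4.12 (cv2) and the standard library are available. Lean on these libraries where they do the work, as an engineer would, in place of code of your own. Each camera call takes 0.05 s, during which the arm holds its last target. There are 200 camera calls.

## Working session

There is one attempt and no reset: what is moved stays moved. The work goes in short steps, Python scripts to look and compute and a tool call to move; the robot and the scene stay as the last step left them, time stands still between calls to the robot, and variables do not carry over. Pictures are saved under pics/ and viewed, at most 10 in all, crops included, and the job is handed in when it is done.

Besides the shell and the picture viewer there is one more tool, called after ">>>" as name(argument=value, ...), one argument or row to a line, values as JSON. jog_arm: Moves the arm, as the interface text tells. Its arguments: {"type":"object","properties":{"deltas":{"type":"array"},"grip":{"type":"number"},"squeeze":{"type":"number"}},"required":["deltas"]}

```bash
mkdir -p pics; ls; python3 - <<'E'
from station import arm, grab_frame
import cv2,json,numpy as np
print(arm.get_state())
for n in("top","scene"):
    f=grab_frame(n); cv2.imwrite(f"pics/{n}1.png",f["img"][...,::-1]); print(n,f["vfov"],f["cx"],f["cy"],f["xyz"],f["rotation"])
    np.save(f"{n}1.npy",f,allow_pickle=True)
E
```

```text
pics
{'t': 0.0, 'q': array([ 1.42107871e+00,  3.59372330e-01,  1.10458554e-02, -3.49733215e-04,
       -1.22409764e+00, -2.88116809e-01]), 'qd': array([-0.00085785,  0.00013635, -0.00050029, -0.0005947 , -0.00076368,
        0.00091766]), 'joint_efforts': array([-1.51809985e-03, -5.82716274e+01,  2.93045425e+01,  6.99707955e+00,
        6.85101666e-03, -1.68971201e-04]), 'eef_pos': array([0.28599175, 0.61087054, 0.22562652]), 'ee_rot': array([ 3.13993853e+00, -1.47357690e-04, -4.37953411e-01]), 'force': array([-0.58530263, -0.31113056, -0.50146301]), 'moment': array([-0.06746307, -0.01189523, -0.01601619]), 'gripper_force': 0.0, 'width': 0.08719452506223942}
top 52.87697753100467 276.06531185364395 204.95947277023586 [0.42026445 0.0198501  0.99144538] [-3.01057684e+00 -2.86715348e-03 -1.57621773e+00]
scene 51.12341475433974 278.296036841846 205.8098958792726 [ 1.22660179 -0.37594075  0.63676368] [-2.20418125 -0.00927143  1.06351228]
```

View pics/top1.png

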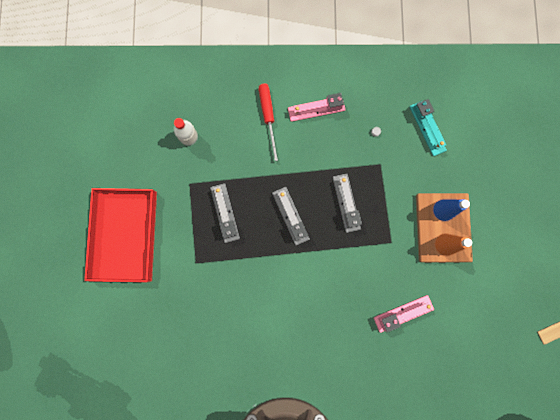

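View pics/scene1.png

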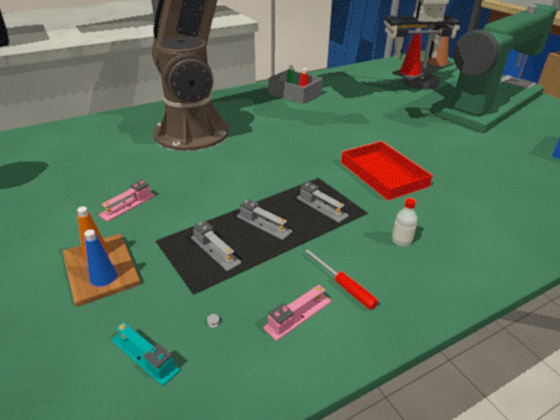

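The top view shows the tips near (216,188), (281,193) and (343,180), the rear blocks at the bottom of the brackets, and the tray at the left (121,236). I'll zoom in to measure.

```bash
cat > h.py <<'E'
import numpy as np, cv2
from scipy.spatial.transform import Rotation as R
def cam(f):
    fl=210/np.tan(np.radians(f["vfov"])/2)
    r=f["rotation"]; r=np.asarray(r)
    M=R.from_euler("xyz",r).as_matrix() if r.size==3 else r
    return fl,M,np.asarray(f["xyz"])
def ray(f,u,v,z):
    fl,M,c=cam(f); d=M@np.array([(u-f["cx"])/fl,(v-f["cy"])/fl,1]); return c+d*(z-c[2])/d[2]
def proj(f,p):
    fl,M,c=cam(f); q=M.T@(np.asarray(p)-c); return np.array([f["cx"]+fl*q[0]/q[2],f["cy"]+fl*q[1]/q[2]])
E
python3 - <<'E'
import numpy as np,cv2
from h import *
f=np.load("top1.npy",allow_pickle=True).item()
c=f["img"][165:265,195:395][...,::-1]
cv2.imwrite("pics/topz.png",cv2.resize(c,None,fx=4,fy=4,interpolation=cv2.INTER_CUBIC))
for u,v in((216,188),(281,193),(343,180)): print(ray(f,u,v,.041))
h=cv2.cvtColor(f["img"],cv2.COLOR_RGB2HSV)
m=((h[...,1]>150)&((h[...,0]<8)|(h[...,0]>172))&(h[...,2]>80)).astype(np.uint8); m[:,170:]=0; m[:180]=0
p=cv2.findNonZero(m); r=cv2.minAreaRect(p); print(r); b=cv2.boxPoints(r); print([ray(f,*q,.036)[:2].round(4) for q in b], ray(f,*r[0],.036))
E
```

```text
[0.5851999 0.153247  0.041    ]
[0.57291754 0.00505336 0.041     ]
[ 0.60233715 -0.13706638  0.041     ]
((120.20308685302734, 234.8446044921875), (66.95231628417969, 95.07561492919922), 3.1798300743103027)
[array([0.3788, 0.4447]), array([0.5933, 0.4441]), array([0.5839, 0.2907]), array([0.3698, 0.2957])] [0.4798477  0.36879631 0.036     ]
```

View pics/topz.png

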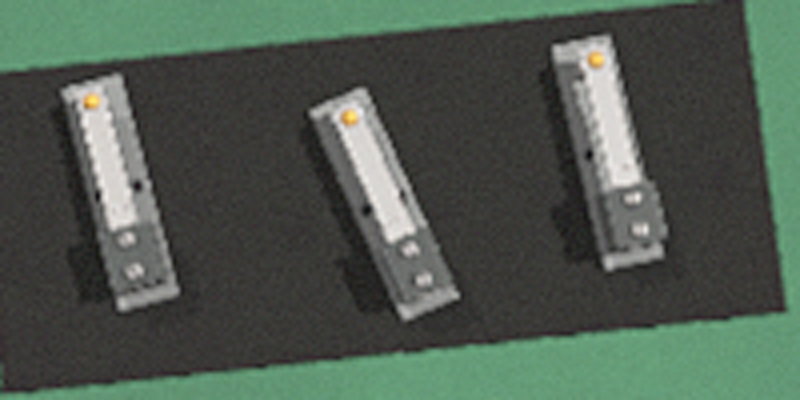

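```bash
cat >> h.py <<'E'
def row(target,yaw):
    from station import arm
    s=arm.get_state(); y=s["ee_rot"][2]; d=np.asarray(target)-s["eef_pos"]
    Rm=R.from_euler("xyz",[np.pi,0,y]).as_matrix()
    dy=(yaw-y+np.pi)%(2*np.pi)-np.pi
    return np.r_[Rm.T@d/.06,-np.degrees(dy)/5].round(3)
E
python3 - <<'E'
import numpy as np,cv2
from h import *
f=np.load("top1.npy",allow_pickle=True).item()
s=np.load("scene1.npy",allow_pickle=True).item()
F=lambda x,y:(195+(x+.5)/4-.5,165+(y+.5)/4-.5)
B=[((92,101),(131,255)),((350,117),(417.5,263.5)),((596,60),(636,214))]
out=[]
for b,k in B:
    p=ray(f,*F(*b),.041); q=ray(f,*F(*k),.0475); d=(p-q)[:2]; y=np.arctan2(d[1],d[0]); out.append([*p[:2],*q[:2],y])
    print(p,q,np.linalg.norm(d),y,proj(s,p),proj(s,q))
print(row([*out[0][:2],.1],out[0][4]))
c=s["img"][170:280,150:370][...,::-1]
cv2.imwrite("pics/scz.png",cv2.resize(c,None,fx=3.6,fy=3.6,interpolation=cv2.INTER_CUBIC))
h=cv2.cvtColor(s["img"],cv2.COLOR_RGB2HSV)
m=((h[...,0]>12)&(h[...,0]<28)&(h[...,1]>120)&(h[...,2]>120)).astype(np.uint8)
n,_,st,ce=cv2.connectedComponentsWithStats(m)
print([(x[4],c.round(1)) for x,c in zip(st,ce) if 180<c[1]<290 and x[4]<300])
E
```

```text
[0.58084688 0.14948695 0.041     ] [0.49234182 0.12569119 0.0475    ] 0.09164814978497078 0.2626519482076527 [338.91755906 204.12795965] [309.80682436 185.75762201]
[0.57088693 0.00250465 0.041     ] [ 0.48674815 -0.03452147  0.0475    ] 0.09192534198712998 0.41455721957261965 [281.35723657 220.50663643] [249.21309734 202.99220588]
[ 0.60320271 -0.13852053  0.041     ] [ 0.51392391 -0.15759651  0.0475    ] 0.09129401403828503 0.21050221724708335 [228.22147323 249.84899628] [202.81318067 225.66404081]
[ 7.712  4.882  2.096 -8.027]
[(np.int32(1), array([367., 184.])), (np.int32(1), array([409., 197.])), (np.int32(6), array([105.8, 202.8])), (np.int32(5), array([339.2, 203.6])), (np.int32(14), array([107.7, 209.4])), (np.int32(13), array([337.9, 210.3])), (np.int32(7), array([281.1, 220.3])), (np.int32(12), array([280.9, 227.2])), (np.int32(7), array([228., 250.])), (np.int32(15), array([228.6, 256.9])), (np.int32(1), array([334., 279.])), (np.int32(1), array([358., 283.])), (np.int32(11), array([318.5, 288.4]))]
```

>>> jog_arm(
  deltas=[
    [[0.4, 0.25, 0.05, -0.4], [1.2, 0.75, 0.15, -1.2], [2.1, 1.3, 0.3, -2.2], [3.0, 1.9, 0.5, -3.2], [3.9, 2.5, 0.7, -4.2], [4.8, 3.1, 0.9, -5.2], [5.6, 3.6, 1.1, -6.2], [6.3, 4.0, 1.3, -7.0]],
  ],
  grip=0,
)

```text
t: 1.1
eef_pos: [0.5274, 0.2318, 0.1482]
ee_rot: [-3.141, -0.0, 0.176]
force: [0.9, 0.8, -0.7]
width: 0.0133
gripper_force: 0.0
```

```bash
python3 -c "
from h import *;print(row([.5808,.1495,.06],.2627))"
```

```text
[ 0.636  1.505  1.47  -0.999]
```

>>> jog_arm(
  deltas=[
    [[0.2, 0.4, 0.3, -0.3], [0.4, 0.9, 0.7, -0.6], [0.6, 1.3, 1.1, -0.9], [0.6, 1.3, 1.3, -0.9], [0.6, 1.3, 1.3, -0.9], [0.6, 1.3, 1.3, -0.9]],
  ],
)

```text
t: 1.85
eef_pos: [0.5758, 0.1639, 0.0713]
ee_rot: [-3.141, -0.001, 0.252]
force: [-0.3, 0.8, 0.0]
width: 0.0004
gripper_force: 0.0
```

```bash
python3 - <<'E'
from h import *
from station import arm,grab_frame
print(row([.5808,.1495,.043],.2627))
f=grab_frame("wrist");cv2.imwrite("pics/w1.png",f["img"][...,::-1])
print(f["xyz"],f["rotation"],f["vfov"],proj(f,[.5808,.1495,.041]),proj(f,arm.get_state()["eef_pos"]))
E
```

```text
[ 0.021  0.254  0.472 -0.117]
[0.65328853 0.1832024  0.22959789] [ 2.84244976e+00  2.61633649e-04 -1.31790971e+00] 63.0881160411999 [298.21630835 238.16560579] [272.17917782 263.29844176]
```

View pics/w1.png

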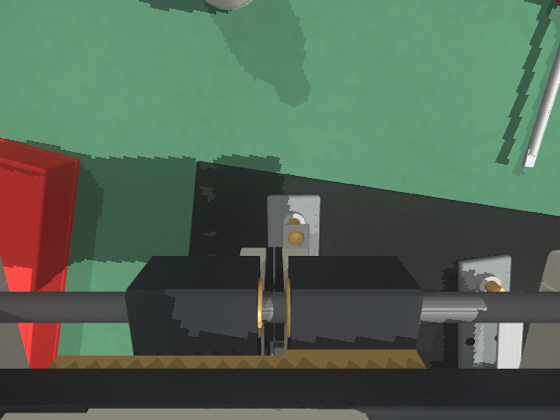

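The button appears at (296,237), matching the prediction of (298,238). I'll zoom in on the fingertips near (272,263) before pressing.

```bash
python3 -c "
import cv2;i=cv2.imread('pics/w1.png')[190:370,200:360];cv2.imwrite('pics/w1z.png',cv2.resize(i,None,fx=3.3,fy=3.3,interpolation=cv2.INTER_CUBIC))"
```

```text
(no output)
```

View pics/w1z.png

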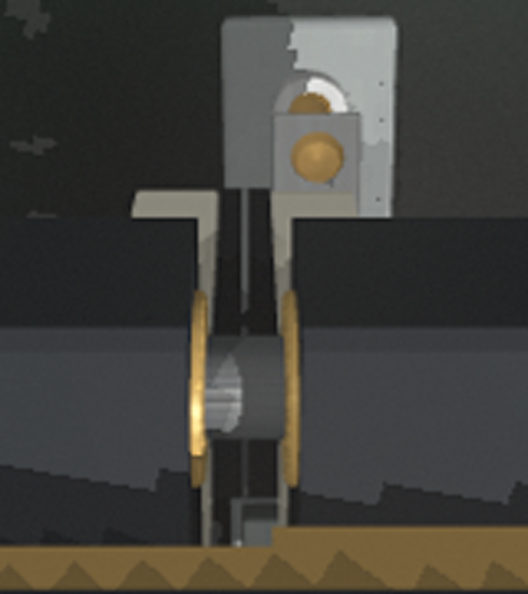

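The pads meet at the tip with no gap, so the closed fingertips make a flat pusher.

>>> jog_arm(
  deltas=[
    [[0.02, 0.15, 0.1, -0.1], [0.02, 0.25, 0.25, -0.1], [0.02, 0.25, 0.4, -0.1], [0.02, 0.25, 0.4, -0.1], [0.02, 0.25, 0.4, -0.1]],
  ],
)

```text
t: 2.52
eef_pos: [0.5806, 0.1489, 0.0465]
ee_rot: [3.141, 0.0, 0.26]
force: [0.4, 1.4, 1.2]
width: 0.0002
gripper_force: 0.0
```

```bash
python3 -c "
from h import *;print(row([.5808,.1495,.043],.2627))"
```

```text
[ 0.005 -0.009  0.058 -0.027]
```

>>> jog_arm(
  deltas=[
    [[0, 0, 0.05, 0], [0, 0, 0.1, 0], [0, 0, 0.15, 0], [0, 0, 0.2, 0], [0, 0, 0.2, 0], [0, 0, 0.2, 0]],
  ],
)

```text
t: 3.28
eef_pos: [0.5809, 0.149, 0.035]
ee_rot: [-3.142, -0.001, 0.261]
force: [-2.2, -0.1, 5.0]
width: 0.0002
gripper_force: 2.9
```

>>> jog_arm(
  deltas=[
    [[0, 0, 0.02, 0], [0, 0, 0.035, 0], [0, 0, 0.035, 0]],
  ],
)

```text
t: 3.65
eef_pos: [0.5809, 0.149, 0.0331]
ee_rot: [-3.142, -0.001, 0.261]
force: [-1.7, 0.0, 7.6]
width: 0.0006
gripper_force: 3.9
```

>>> jog_arm(
  deltas=[
    [[0, 0, 0.01, 0], [0, 0, 0.01, 0], [0, 0, 0.01, 0]],
  ],
)

```text
t: 4.03
eef_pos: [0.5809, 0.149, 0.0326]
ee_rot: [-3.142, -0.001, 0.261]
force: [-1.8, -0.2, 8.0]
width: 0.0006
gripper_force: 4.2
```

>>> jog_arm(
  deltas=[
    [[0, 0, 0.01, 0], [0, 0, 0.01, 0], [0, 0, 0.01, 0]],
  ],
)

```text
t: 4.4
eef_pos: [0.5809, 0.149, 0.0321]
ee_rot: [3.142, -0.001, 0.261]
force: [-2.6, 0.7, 8.6]
width: 0.0003
gripper_force: 4.5
```

>>> jog_arm(
  deltas=[
    [[0, 0, 0.01, 0], [0, 0, 0.01, 0], [0, 0, 0.01, 0]],
  ],
)

```text
t: 4.78
eef_pos: [0.5809, 0.149, 0.0316]
ee_rot: [3.142, -0.001, 0.261]
force: [-2.5, 1.1, 10.0]
width: 0.0003
gripper_force: 5.0
```

>>> jog_arm(
  deltas=[
    [[0, 0, 0.008, 0], [0, 0, 0.008, 0], [0, 0, 0.008, 0]],
  ],
)

```text
t: 5.15
eef_pos: [0.5809, 0.149, 0.0314]
ee_rot: [3.142, -0.001, 0.261]
force: [-3.8, -0.3, 11.7]
width: 0.0003
gripper_force: 6.0
```

>>> jog_arm(
  deltas=[
    [[0, 0, 0.006, 0], [0, 0, 0.006, 0], [0, 0, 0.006, 0], [0, 0, 0.006, 0], [0, 0, 0.006, 0], [0, 0, 0.006, 0]],
  ],
)

```text
t: 5.9
eef_pos: [0.5809, 0.149, 0.0312]
ee_rot: [3.142, -0.001, 0.261]
force: [-4.4, -0.5, 13.4]
width: 0.0005
gripper_force: 6.8
```

>>> jog_arm(
  deltas=[
    [[0, 0, -0.2, 0], [0, 0, -0.7, 0], [-0.1, 0.3, -0.8, -0.3], [-0.3, 0.9, -0.8, -0.7], [-0.5, 1.5, -0.8, -1.2], [-0.7, 2.1, -0.8, -1.6], [-0.79, 2.32, -0.7, -1.76], [-0.79, 2.32, -0.6, -1.76]],
  ],
)

```text
t: 6.9
eef_pos: [0.5703, 0.0014, 0.0654]
ee_rot: [-3.141, 0.0, 0.412]
force: [-0.1, -0.5, -0.0]
width: 0.0008
gripper_force: 0.0
```

>>> jog_arm(
  deltas=[
    [[0, 0, 0.1, 0], [0, 0, 0.1, 0], [0, 0, 0.1, 0]],
  ],
)

```text
t: 7.28
eef_pos: [0.5707, 0.0028, 0.0598]
ee_rot: [3.142, 0.0, 0.415]
force: [1.0, 0.2, 0.6]
width: 0.0006
gripper_force: 0.0
```

```bash
python3 - <<'E'
from h import *
from station import arm,grab_frame
print(row([.5709,.0025,.045],.4146))
f=grab_frame("wrist")
h=cv2.cvtColor(f["img"],cv2.COLOR_RGB2HSV)
m=((h[...,0]>12)&(h[...,0]<28)&(h[...,1]>120)&(h[...,2]>110)).astype(np.uint8)
n,_,st,ce=cv2.connectedComponentsWithStats(m)
print([(x[4],c.round(1)) for x,c in zip(st,ce) if 20<x[4]<1000], proj(f,[.5709,.0025,.041]))
E
```

```text
[0.    0.006 0.246 0.003]
[(np.int32(246), array([ 15.4, 123.4])), (np.int32(56), array([ 39.9, 120. ])), (np.int32(63), array([271.9, 229.8])), (np.int32(91), array([271.7, 244.2])), (np.int32(106), array([493.7, 271.8])), (np.int32(107), array([259.8, 293. ])), (np.int32(180), array([287.8, 306.9])), (np.int32(71), array([510.3, 286.5])), (np.int32(57), array([259.5, 326.3]))] [273.24892028 247.87938083]
```

>>> jog_arm(
  deltas=[
    [[0, 0, 0.1, 0], [0, 0, 0.2, 0], [0, 0, 0.28, 0], [0, 0, 0.33, 0], [0, 0, 0.38, 0], [0, 0, 0.42, 0], [0, 0, 0.42, 0]],
  ],
)

```text
t: 8.2
eef_pos: [0.5706, 0.002, 0.0348]
ee_rot: [3.141, 0.0, 0.414]
force: [-1.9, 0.2, 5.8]
width: 0.0005
gripper_force: 2.8
```

>>> jog_arm(
  deltas=[
    [[0, 0, 0.015, 0], [0, 0, 0.03, 0], [0, 0, 0.03, 0]],
  ],
)

```text
t: 8.57
eef_pos: [0.5706, 0.002, 0.0333]
ee_rot: [3.141, -0.0, 0.414]
force: [-2.4, -0.4, 6.1]
width: 0.0003
gripper_force: 3.5
```

>>> jog_arm(
  deltas=[
    [[0, 0, 0.01, 0], [0, 0, 0.01, 0], [0, 0, 0.01, 0]],
  ],
)

```text
t: 8.95
eef_pos: [0.5706, 0.002, 0.0328]
ee_rot: [3.141, -0.0, 0.414]
force: [-3.0, -0.1, 7.4]
width: 0.0003
gripper_force: 3.7
```

>>> jog_arm(
  deltas=[
    [[0, 0, 0.01, 0], [0, 0, 0.01, 0], [0, 0, 0.01, 0]],
  ],
)

```text
t: 9.32
eef_pos: [0.5706, 0.002, 0.0323]
ee_rot: [3.141, -0.0, 0.414]
force: [-2.8, -0.0, 7.7]
width: 0.0001
gripper_force: 4.0
```

>>> jog_arm(
  deltas=[
    [[0, 0, 0.01, 0], [0, 0, 0.01, 0], [0, 0, 0.01, 0]],
  ],
)

```text
t: 9.7
eef_pos: [0.5705, 0.002, 0.0317]
ee_rot: [3.141, -0.0, 0.414]
force: [-2.9, -0.9, 9.1]
width: 0.0004
gripper_force: 4.3
```

>>> jog_arm(
  deltas=[
    [[0, 0, 0.01, 0], [0, 0, 0.01, 0], [0, 0, 0.01, 0]],
  ],
)

```text
t: 10.07
eef_pos: [0.5705, 0.002, 0.0312]
ee_rot: [3.141, -0.0, 0.414]
force: [-2.9, 0.2, 9.2]
width: 0.0004
gripper_force: 4.5
```

>>> jog_arm(
  deltas=[
    [[0, 0, 0.01, 0], [0, 0, 0.01, 0], [0, 0, 0.01, 0]],
  ],
)

```text
t: 10.45
eef_pos: [0.5705, 0.0019, 0.0306]
ee_rot: [3.141, -0.0, 0.414]
force: [-3.8, -0.8, 9.7]
width: 0.0003
gripper_force: 4.8
```

>>> jog_arm(
  deltas=[
    [[0, 0, 0.01, 0], [0, 0, 0.01, 0], [0, 0, 0.01, 0]],
  ],
)

```text
t: 10.82
eef_pos: [0.5705, 0.0019, 0.0301]
ee_rot: [3.141, 0.0, 0.414]
force: [-4.1, -0.4, 10.7]
width: 0.0003
gripper_force: 5.1
```

>>> jog_arm(
  deltas=[
    [[0, 0, 0.01, 0], [0, 0, 0.01, 0], [0, 0, 0.01, 0]],
  ],
)

```text
t: 11.2
eef_pos: [0.5704, 0.0019, 0.0296]
ee_rot: [3.141, 0.0, 0.414]
force: [-4.4, -0.3, 11.4]
width: 0.0006
gripper_force: 5.7
```

>>> jog_arm(
  deltas=[
    [[0, 0, 0.008, 0], [0, 0, 0.008, 0], [0, 0, 0.008, 0]],
  ],
)

```text
t: 11.58
eef_pos: [0.5705, 0.0019, 0.0293]
ee_rot: [3.141, -0.0, 0.414]
force: [-4.7, -0.5, 13.4]
width: 0.0003
gripper_force: 6.8
```

>>> jog_arm(
  deltas=[
    [[0, 0, 0.005, 0], [0, 0, 0.005, 0], [0, 0, 0.005, 0], [0, 0, 0.005, 0], [0, 0, 0.005, 0], [0, 0, 0.005, 0]],
  ],
)

```text
t: 12.32
eef_pos: [0.5705, 0.0019, 0.0292]
ee_rot: [3.141, -0.0, 0.414]
force: [-5.8, 0.0, 16.4]
width: 0.0003
gripper_force: 7.5
```

>>> jog_arm(
  deltas=[
    [[0, 0, -0.2, 0], [0, 0, -0.7, 0], [-0.05, 0.3, -0.8, 0.4], [-0.15, 0.9, -0.8, 1.0], [-0.28, 1.5, -0.8, 1.6], [-0.4, 2.1, -0.8, 2.1], [-0.44, 2.36, -0.7, 2.33], [-0.44, 2.36, -0.6, 2.33]],
  ],
)

```text
t: 13.32
eef_pos: [0.603, -0.1393, 0.0627]
ee_rot: [-3.141, 0.001, 0.208]
force: [-0.3, 1.0, -1.1]
width: 0.0001
gripper_force: 0.0
```

>>> jog_arm(
  deltas=[
    [[0, 0, 0.1, 0], [0, 0, 0.1, 0], [0, 0, 0.1, 0]],
  ],
)

```text
t: 13.7
eef_pos: [0.6035, -0.1374, 0.058]
ee_rot: [3.142, -0.0, 0.212]
force: [-0.1, -0.7, 0.5]
width: 0.0006
gripper_force: 0.0
```

```bash
python3 - <<'E'
from h import *
from station import arm,grab_frame
print(row([.6032,-.1385,.034],.2105))
E
```

```text
[-0.008  0.017  0.4    0.015]
```

>>> jog_arm(
  deltas=[
    [[0, 0.02, 0.1, 0], [0, 0.02, 0.2, 0], [0, 0.02, 0.27, 0], [0, 0.02, 0.32, 0], [0, 0.02, 0.37, 0], [0, 0.02, 0.4, 0], [0, 0.02, 0.4, 0]],
  ],
)

```text
t: 14.58
eef_pos: [0.6036, -0.1394, 0.0339]
ee_rot: [3.142, 0.0, 0.211]
force: [-1.4, 0.7, 3.0]
width: 0.0005
gripper_force: 1.6
```

>>> jog_arm(
  deltas=[
    [[0, 0, 0.01, 0], [0, 0, 0.02, 0], [0, 0, 0.02, 0]],
  ],
)

```text
t: 14.95
eef_pos: [0.6036, -0.1393, 0.0327]
ee_rot: [3.142, 0.0, 0.211]
force: [-2.3, 0.1, 4.1]
width: 0.0004
gripper_force: 1.9
```

>>> jog_arm(
  deltas=[
    [[0, 0, 0.01, 0], [0, 0, 0.01, 0], [0, 0, 0.01, 0]],
  ],
)

```text
t: 15.32
eef_pos: [0.6035, -0.1394, 0.032]
ee_rot: [3.142, 0.0, 0.211]
force: [-2.1, 0.5, 3.6]
width: 0.0003
gripper_force: 2.1
```

>>> jog_arm(
  deltas=[
    [[0, 0, 0.01, 0], [0, 0, 0.01, 0], [0, 0, 0.01, 0]],
  ],
)

```text
t: 15.7
eef_pos: [0.6035, -0.1393, 0.0314]
ee_rot: [-3.142, 0.0, 0.211]
force: [-2.2, 0.5, 3.7]
width: 0.0003
gripper_force: 2.2
```

Soft one: bracket 3. I'll continue down to its stop.

>>> jog_arm(
  deltas=[
    [[0, 0, 0.01, 0], [0, 0, 0.01, 0], [0, 0, 0.01, 0]],
  ],
)

```text
t: 16.08
eef_pos: [0.6035, -0.1393, 0.0309]
ee_rot: [3.142, 0.0, 0.211]
force: [-2.2, -1.2, 4.9]
width: 0.0006
gripper_force: 2.7
```

>>> jog_arm(
  deltas=[
    [[0, 0, 0.01, 0], [0, 0, 0.01, 0], [0, 0, 0.01, 0]],
  ],
)

```text
t: 16.45
eef_pos: [0.6036, -0.1394, 0.0306]
ee_rot: [3.141, -0.0, 0.211]
force: [-3.5, 0.7, 8.0]
width: 0.0006
gripper_force: 3.9
```

>>> jog_arm(
  deltas=[
    [[0, 0, 0.01, 0], [0, 0, 0.01, 0], [0, 0, 0.01, 0]],
  ],
)

```text
t: 16.82
eef_pos: [0.6036, -0.1394, 0.0303]
ee_rot: [3.141, -0.0, 0.211]
force: [-4.9, 0.8, 10.3]
width: 0.0001
gripper_force: 5.1
```

>>> jog_arm(
  deltas=[
    [[0, 0, 0.005, 0], [0, 0, 0.005, 0], [0, 0, 0.005, 0], [0, 0, 0.005, 0], [0, 0, 0.005, 0], [0, 0, 0.005, 0]],
  ],
)

```text
t: 17.58
eef_pos: [0.6036, -0.1394, 0.0302]
ee_rot: [3.141, -0.0, 0.211]
force: [-4.2, 0.0, 12.4]
width: 0.0005
gripper_force: 5.7
```

>>> jog_arm(
  deltas=[
    [[0, 0, -0.2, 0], [0, 0, -0.7, 0], [-0.1, 0, -0.8, 0], [-0.5, -0.01, -0.8, 0], [-1.0, -0.02, -0.8, 0], [-1.4, -0.02, -0.8, 0], [-1.52, -0.02, -0.8, 0], [-1.52, -0.02, -0.8, 0]],
  ],
)

```text
t: 18.58
eef_pos: [0.5144, -0.1572, 0.0775]
ee_rot: [3.141, -0.001, 0.21]
force: [-0.0, 0.6, -0.1]
width: 0.0002
gripper_force: 0.0
```

>>> jog_arm(
  deltas=[
    [[0, 0, 0, 0], [0, 0, 0, 0], [0, 0, 0, 0], [0, 0, 0, 0]],
  ],
  grip=66,
)

```text
t: 19.08
eef_pos: [0.5143, -0.1572, 0.0772]
ee_rot: [-3.142, 0.0, 0.211]
force: [-0.1, 0.1, 0.6]
width: 0.035
gripper_force: 0.0
```

```bash
python3 - <<'E'
from h import *
from station import arm,grab_frame
f=grab_frame("top"); np.save("top2.npy",f,allow_pickle=True)
w=grab_frame("wrist")
print(row([.5139,-.1576,.014],.2105))
h=cv2.cvtColor(w["img"],cv2.COLOR_RGB2HSV)
m=((h[...,0]>12)&(h[...,0]<28)&(h[...,1]>120)&(h[...,2]>110)).astype(np.uint8)
n,_,st,ce=cv2.connectedComponentsWithStats(m)
print([(x[4],c.round(1)) for x,c in zip(st,ce) if 20<x[4]<1000], proj(w,[.6032,-.1385,.041]))
a=cv2.resize(w["img"][...,::-1],(480,360));b=cv2.resize(f["img"][165:265,195:395][...,::-1],(480,240))
cv2.imwrite("pics/m2.png",np.vstack([a,b]))
E
```

```text
[-7.000e-03  6.000e-03  1.055e+00  1.000e-03]
[(np.int32(39), array([271.1,  80. ])), (np.int32(51), array([11. , 85.8])), (np.int32(102), array([35.4, 84.7])), (np.int32(480), array([509.9, 282.1])), (np.int32(183), array([187.1, 291.3])), (np.int32(88), array([361.9, 292.4])), (np.int32(104), array([363.6, 324.9])), (np.int32(87), array([184.2, 326.5])), (np.int32(60), array([509.4, 324.3]))] [273.17264851  78.12387122]
```

View pics/m2.png

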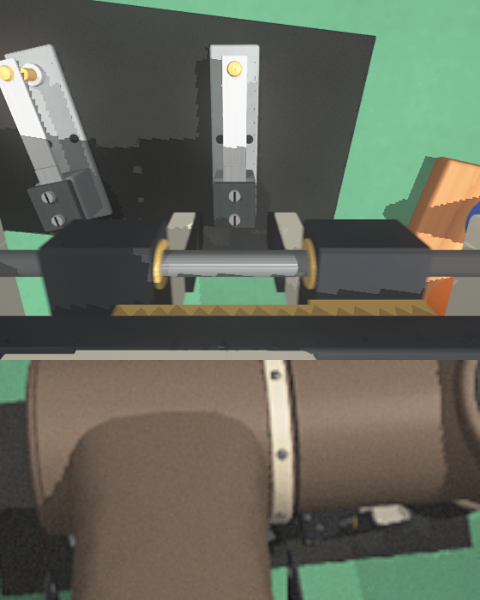

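The bracket hasn't moved and is centred between the fingers: its button is at (235,68) and the rear block at (235,205). I'll descend.

>>> jog_arm(
  deltas=[
    [[0, 0, 0, 0], [0, 0, 0, 0], [0, 0, 0, 0], [0, 0, 0.1, 0], [0, 0, 0.3, 0], [0, 0, 0.5, 0], [0, 0, 0.7, 0], [0, 0, 0.85, 0]],
  ],
)

```text
t: 20.18
eef_pos: [0.5138, -0.1572, 0.0252]
ee_rot: [-3.141, 0.001, 0.211]
force: [0.4, -0.2, -0.1]
width: 0.0661
gripper_force: 0.0
```

>>> jog_arm(
  deltas=[
    [[0, 0, 0.1, 0], [0, 0, 0.18, 0], [0, 0, 0.18, 0], [0, 0, 0.18, 0]],
  ],
)

```text
t: 20.68
eef_pos: [0.5144, -0.1572, 0.0158]
ee_rot: [3.141, -0.0, 0.211]
force: [-0.5, -0.8, 0.1]
width: 0.0661
gripper_force: 0.0
```

>>> jog_arm(
  deltas=[
    [[0, 0, 0.03, 0], [0, 0, 0.03, 0], [0, 0, 0.03, 0], [0, 0, 0.03, 0], [0, 0, 0.03, 0], [0, 0, 0.03, 0], [0, 0, 0.03, 0], [0, 0, 0.03, 0]],
  ],
  grip=20,
  squeeze=35,
)

```text
t: 21.68
eef_pos: [0.5142, -0.1572, 0.0138]
ee_rot: [3.142, -0.0, 0.211]
force: [0.0, 1.0, 1.6]
width: 0.0298
gripper_force: 35.0
```

>>> jog_arm(
  deltas=[
    [[0, 0, -0.05, 0], [0, 0, -0.2, 0], [0, 0, -0.5, 0], [0, 0, -0.9, 0], [0, 0, -1.4, 0], [0, 0, -1.8, 0], [0, 0, -2.1, 0], [0, 0, -2.1, 0]],
  ],
)

```text
t: 22.68
eef_pos: [0.515, -0.1572, 0.1414]
ee_rot: [3.141, -0.003, 0.211]
force: [-0.4, -0.4, -2.8]
width: 0.0299
gripper_force: 35.0
```

```bash
python3 - <<'E'
from h import *
f=np.load("top1.npy",allow_pickle=True).item()
h=cv2.cvtColor(f["img"],cv2.COLOR_RGB2HSV)
m=((h[...,1]>150)&((h[...,0]<8)|(h[...,0]>172))&(h[...,2]>80)).astype(np.uint8); m[:,170:]=0; m[:180]=0
n,l,st,ce=cv2.connectedComponentsWithStats(m)
k=1+st[1:,4].argmax(); p=cv2.findNonZero((l==k).astype(np.uint8)); r=cv2.minAreaRect(p)
# rim corners by hand from top view, outer: TL,TR,BR,BL
q=cv2.approxPolyDP(cv2.convexHull(p),4,True)[:,0]
for a in q: print(a, ray(f,*a,.036)[:2].round(3))
E
```

```text
[156 192] [0.577 0.291]
[151 280] [0.379 0.296]
[ 85 280] [0.38  0.443]
[ 92 188] [0.587 0.438]
```

>>> jog_arm(
  deltas=[
    [[0, -0.15, 0, 0], [0.1, -0.5, 0, 0.2], [0.2, -1.0, 0, 0.4], [0.35, -1.6, 0, 0.6], [0.5, -2.3, 0, 0.8], [0.6, -3.0, 0, 1.0], [0.7, -3.7, 0, 1.2], [0.75, -4.4, 0, 1.4]],
  ],
  squeeze=50,
)

```text
t: 23.68
eef_pos: [0.5019, 0.1118, 0.1386]
ee_rot: [3.141, 0.002, 0.088]
force: [0.7, 0.3, -3.9]
width: 0.0296
gripper_force: 50.0
```

>>> jog_arm(
  deltas=[
    [[-0.05, -0.7, 0, 0.2], [-0.1, -1.4, 0, 0.4], [-0.1, -2.1, 0, 0.6], [-0.1, -2.7, 0, 0.8], [-0.1, -3.3, 0, 1.0], [-0.1, -3.8, 0, 1.2], [-0.1, -4.1, 0, 1.3], [-0.1, -4.2, 0, 1.3]],
  ],
)

```text
t: 24.68
eef_pos: [0.4741, 0.3613, 0.1388]
ee_rot: [3.14, 0.001, -0.024]
force: [-1.1, 0.3, -3.6]
width: 0.0296
gripper_force: 50.0
```

>>> jog_arm(
  deltas=[
    [[0, 0, 0, 0], [0, 0, 0, 0]],
  ],
)

```text
t: 24.92
eef_pos: [0.4747, 0.3599, 0.1397]
ee_rot: [3.141, 0.0, -0.026]
force: [-0.0, -0.9, -2.8]
width: 0.0298
gripper_force: 50.0
```

```bash
python3 - <<'E'
from h import *
from station import arm,grab_frame
print(row([.439,.372,.0165],-.025))
f=grab_frame("scene"); np.save("scene3.npy",f,allow_pickle=True); w=grab_frame("wrist")
a=cv2.resize(w["img"][...,::-1],(480,360));b=cv2.resize(f["img"][60:270,280:560][...,::-1],(480,360))
cv2.imwrite("pics/m3.png",np.hstack([a,b])[:, :960]); cv2.imwrite("pics/m3.png",cv2.resize(cv2.imread("pics/m3.png"),(800,300)))
E
```

```text
[-0.6   -0.186  2.053 -0.007]
```

View pics/m3.png

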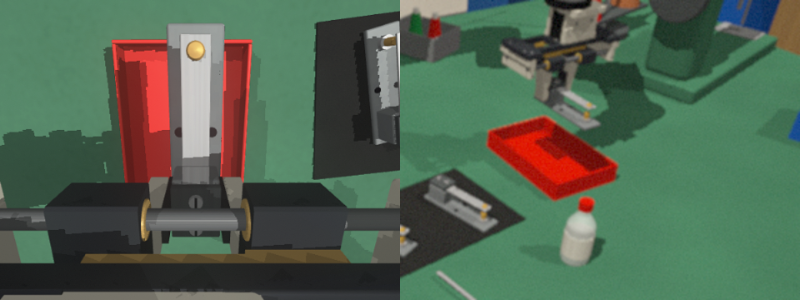

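The bracket is held level and square over the tray: its button is at (195,50) in the left half, with the tray edges at 115 and 250.

>>> jog_arm(
  deltas=[
    [[-0.2, -0.1, 0, 0], [-0.5, -0.18, 0.1, 0], [-0.6, -0.19, 0.3, 0], [-0.6, -0.19, 0.6, 0], [-0.6, -0.19, 0.95, 0], [-0.6, -0.19, 1.25, 0], [-0.6, -0.19, 1.45, 0], [-0.6, -0.19, 1.5, 0]],
  ],
)

```text
t: 26.02
eef_pos: [0.4385, 0.3728, 0.0488]
ee_rot: [3.14, 0.001, -0.025]
force: [-0.0, -0.5, -3.4]
width: 0.0298
gripper_force: 50.0
```

>>> jog_arm(
  deltas=[
    [[0, 0, 0.1, 0], [0, 0, 0.25, 0], [0, 0, 0.4, 0], [0, 0, 0.45, 0], [0, 0, 0.45, 0], [0, 0, 0.45, 0]],
  ],
)

```text
t: 26.78
eef_pos: [0.4392, 0.3733, 0.023]
ee_rot: [-3.141, -0.0, -0.025]
force: [0.4, -0.4, -3.0]
width: 0.0298
gripper_force: 50.0
```

>>> jog_arm(
  deltas=[
    [[0, 0, 0.05, 0], [0, 0, 0.08, 0], [0, 0, 0.1, 0], [0, 0, 0.1, 0], [0, 0, 0.1, 0]],
  ],
)

```text
t: 27.4
eef_pos: [0.4391, 0.3732, 0.0168]
ee_rot: [-3.142, -0.0, -0.025]
force: [0.6, -0.3, -3.7]
width: 0.0296
gripper_force: 50.0
```

>>> jog_arm(
  deltas=[
    [[0, 0, 0.02, 0], [0, 0, 0.02, 0], [0, 0, 0.02, 0]],
  ],
)

```text
t: 27.78
eef_pos: [0.4391, 0.3731, 0.0155]
ee_rot: [3.142, 0.0, -0.025]
force: [-1.1, 0.2, -4.0]
width: 0.0296
gripper_force: 50.0
```

>>> jog_arm(
  deltas=[
    [[0, 0, 0.01, 0], [0, 0, 0.015, 0], [0, 0, 0.015, 0]],
  ],
)

```text
t: 28.15
eef_pos: [0.4391, 0.3732, 0.0148]
ee_rot: [-3.141, -0.0, -0.025]
force: [-1.3, -1.5, -0.7]
width: 0.0295
gripper_force: 50.0
```

Contact: the weight is carried by the floor. I'll release gently and retreat.

>>> jog_arm(
  deltas=[
    [[0, 0, 0.004, 0], [0, 0, 0.004, 0], [0, 0, 0.004, 0], [0, 0, 0.004, 0], [0, 0, 0.004, 0], [0, 0, 0.004, 0]],
  ],
  grip=56,
)

```text
t: 28.9
eef_pos: [0.4391, 0.3732, 0.0144]
ee_rot: [3.142, -0.0, -0.025]
force: [0.1, -0.6, 0.1]
width: 0.0558
gripper_force: 0.0
```

>>> jog_arm(
  deltas=[
    [[0, 0, -0.1, 0], [0, 0, -0.4, 0], [0, 0, -0.8, 0], [0, 0, -1.3, 0], [0, 0, -1.9, 0], [0, 0, -2.3, 0], [0, 0, -2.5, 0], [0, 0, -2.5, 0]],
  ],
)

```text
t: 29.9
eef_pos: [0.4392, 0.3734, 0.165]
ee_rot: [-3.14, -0.001, -0.025]
force: [0.8, -0.1, -0.5]
width: 0.0558
gripper_force: 0.0
```

```bash
python3 - <<'E'
from h import *
from station import arm,grab_frame
f=grab_frame("scene"); cv2.imwrite("pics/fin.png",f["img"][...,::-1]); print(arm.get_state()["t"])
E
```

```text
29.95
```

View pics/fin.png

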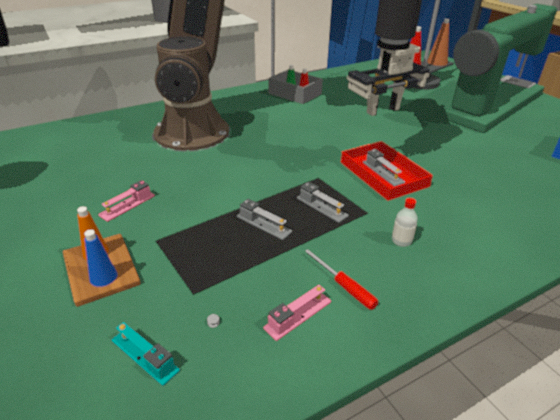

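The soft bracket stands upright in the tray at (385,168), the two good ones are unmoved on the mat at (265,218) and (323,200), and the gripper is clear.

```bash
python3 -c "
from station import arm;print(arm.job_done())"
```

```text
the job is handed in; nothing more can be done
None
```

The job is handed in at about 30 s. I pressed all three springs onto their stops in order from the left, with no reading above 16.4 N; the rightmost one was soft, and its bracket now stands upright and released in the red tray, with the two good brackets still standing on the mat.

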